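# Open the child-safe knife box by its hidden catch

## Robot

A 7-joint arm with a two-finger parallel gripper is mounted at the origin on the work surface. World frame = base frame: x ahead of the robot, y to its left, z up, the work surface at z = 0. Lengths are in m, angles in rad, forces in N, time in s.
With the tool pointing down it reaches from about 0.425 to 0.975 m from the base axis. Payload 16.7 kg.
Tool frame: the origin (TCP) lies at the very end of the fingers, on their centre line; the grasp point (between the pads) lies 19 mm behind it; z points along the fingers, y is the line along which they close (so a half turn about z gives the same grasp; the last joint's range is limited). The gripper opens to 85 mm and grips with 20 to 120 N. Pads are 22 mm wide; open, the fingers measure 114 mm over their backs; the gripper's body (76 mm by 85 mm) begins 54 mm behind the grasp point. The pads swing forward as they close: fully open they stand 13 mm farther back than shut.
Start: joints at [1.006, 0.426, 0.074, 1.606, -0.034, 1.111, -0.067], TCP at [0.272, -0.618, 0.231] pointing down, gripper open.
Joint ranges: [-2.85, 2.85], [-0.5, 2.14], [-1.23, 1.37], [0.21, 2.46], [-1.02, 4.16], [0.16, 2.05], [-2.73, 2.73]. Speed limits (rad/s): [1.89, 1.89, 2.39, 2.39, 3.01, 3.01, 3.01].

## Interface

Orientations are given as a 3x3 rotation matrix whose columns are the frame's x, y, z axes.
In Python, from bench import get_obs, imaging, workorder gives the robot as it stands.
- The arm moves only by the tool apply_moves, never from a script. Its argument "motion" is a list of rows, each a list of 7 numbers: the turn, a rotation vector about the tool's x, y, z in rad, then the shift along the tool's x, y, z in m, then the closure, from -1 (fully open) to 1 (shut). A call has 1 to 20 rows; each row is the pose to reach, as a shift and turn from the pose commanded when the call began, along the tool's axes at that moment; what a row does not reach only later rows make up. A row lasts 1/12 s, in which the tool goes at most 41.7 mm and 7.16 degrees, less where a joint would pass 70% of its speed; a pose out of reach is approached as far as the arm can. A call with a gripper value outside its range is refused whole. The fingers move at their own pace and stop on an object; the grip force is fixed at half the most. Time passes only in rows, so rows that repeat a pose let the fingers close. It gives the time, the measured TCP pose, the force, the opening and the grip force at its end, in the units of the state.
- get_obs(): the state, without advancing time (a new reading comes with each control period).
- imaging.read_camera(name): name is "scene" or "top"; returns a dict with "image" (480x640x3 uint8, red, green, blue), "z_map" (480x640 float32, m along the optical axis (not along the pixel's ray), 0 where there is no reading), "intrinsics" (3x3 intrinsics, pixels), "extrinsics" (4x4, takes a point from camera to world coordinates). Camera axes: x right, y down, z forward; pixel columns grow to the right and rows downward; lengths in m; the calibration is good to about 2 mm. A picture is of the moment at which its call begins.
- workorder.sign_off(): hands the job in; it is judged then, once.
The state is a dict: "time": time; "joint_pos": joint angles; "dq": joint speeds; "effort": joint torques, N m; "eef_pos": TCP position; "ee_rot": TCP orientation; "wrist_force": force on the tool from outside, world axes, zero at the start; "torque": the same for the moment, N m; "finger_gap": opening from 0.0 (shut) to 1.0 (fully open); "gripper_force": force on a finger pad.
Only numpy, scipy, OpenCV 4.12 (cv2) and the standard library are available. Lean on these libraries where they do the work, as an engineer would, in place of code of your own. Each camera call takes 0.05 s, during which the arm holds its last target. There are 200 camera calls.

## Task

On the kitchen worktop, open the drawer of the dark walnut knife box: enter the groove along its front top edge, slide the brass shutter along the groove to uncover the hidden recess, then press the red catch in it all the way down so that the drawer comes out. Leave the shutter and the drawer open, and do not touch the pale wooden tea box.

Things in the scene. Friction and masses are not known exactly. Their poses are not given: they have to be found in the camera images.
- knife_box: Dark walnut box, fixed, 170 x 260 x 100 mm high. Origin: centre of its underside; front (drawer) faces its -x. Groove in its top along y: box x -72 to -28, y -120 to +120 mm, floor at height 82 mm, front lip 94 mm high. Recess in the floor, y -45 to +20 mm, hidden by the shutter. Shut fingertips fit into the groove's free -y end (y -120 to -50 mm).
- knife_shutter (a joint): Brass shutter in the knife box's groove: 0 shut, 0.07 m = open (end stop), slides to box +y, 1.5 N friction, stays put; starts 0 to 0.012. Plate 40 mm wide, 75 mm long, top at height 88 mm; at its -y end an upright lug, 40 x 8 mm, top at height 105 mm; its face to push is at box y = -50 mm + joint value.
- knife_drawer (a joint): Handleless drawer of the knife box: 0 shut, 0.042 m = fully out (to box -x), stays put. Only the red catch drives it, 3.5 mm per mm: a plate 40 x 61 mm in the recess, centred at box x -50, y -12.5 mm, top at height 72 mm; pushed straight down 12 mm (to height 60 mm) with about 3 N, it stays down.
- tea_box: Pale wooden tea box, fixed, of the same make and size as the knife box, with its own brass shutter and red catch; it stands left or right of the knife box. Leave it alone. Origin: centre of its underside; front faces its -x.

How it is judged:
By the outcome, as a careful person would: the job done as asked, in the order asked, and still so for the second after the job is handed in, with the robot touching nothing.
It also fails if it takes over 32 s, if anything falls off the work surface, if the arm or the gripper's body presses on something with over 40 N, if the wrist force passes 120 N, or if a joint passes its speed limit or range.

## Working session

There is one attempt and no reset: what is moved stays moved. The work goes in short steps, Python scripts to look and compute and a tool call to move; the robot and the scene stay as the last step left them, time stands still between calls to the robot, and variables do not carry over. Pictures are saved under pics/ and viewed, at most 10 in all, crops included, and the job is handed in when it is done.

Besides the shell and the picture viewer there is one more tool, called as name(argument=value, ...) on one line, values as JSON. apply_moves: Moves the arm, as the interface text tells. Its arguments: {"type":"object","properties":{"motion":{"type":"array"}},"required":["motion"]}

```bash
mkdir -p pics
python3 - <<'E'
from bench import get_obs, imaging
import cv2,numpy as np
o=get_obs();print({k:np.round(v,3).tolist() for k,v in o.items()})
for n in("scene","top"):
    r=imaging.read_camera(n);cv2.imwrite(f"pics/{n}0.png",r["image"][:,:,::-1]);np.savez(f"{n}0.npz",**r)
    print(n,r["intrinsics"].round(1).tolist(),r["extrinsics"].round(3).tolist())
E
```

```text
{'time': 0.0, 'joint_pos': [1.006, 0.427, 0.074, 1.607, -0.034, 1.111, -0.067], 'dq': [-0.002, 0.001, 0.0, 0.0, 0.001, -0.0, -0.0], 'effort': [0.001, -94.979, 3.762, -46.351, 0.019, 0.01, -0.0], 'eef_pos': [0.272, -0.617, 0.231], 'ee_rot': [[0.915, 0.403, -0.001], [0.403, -0.915, 0.001], [-0.0, -0.001, -1.0]], 'wrist_force': [-0.618, 0.169, 0.706], 'torque': [-0.021, -0.01, 0.018], 'gripper_force': 0.0, 'finger_gap': 1.001}
scene [[484.8, 0.0, 319.8], [0.0, 484.8, 237.4], [0.0, 0.0, 1.0]] [[0.551, 0.53, -0.644, 1.023], [0.834, -0.353, 0.423, -0.305], [-0.004, -0.771, -0.637, 0.495], [0.0, 0.0, 0.0, 1.0]]
top [[523.4, 0.0, 326.6], [0.0, 523.4, 234.1], [0.0, 0.0, 1.0]] [[-0.003, -0.994, 0.111, 0.453], [-1.0, -0.001, -0.03, 0.004], [0.03, -0.111, -0.993, 0.784], [0.0, 0.0, 0.0, 1.0]]
```

View pics/scene0.png

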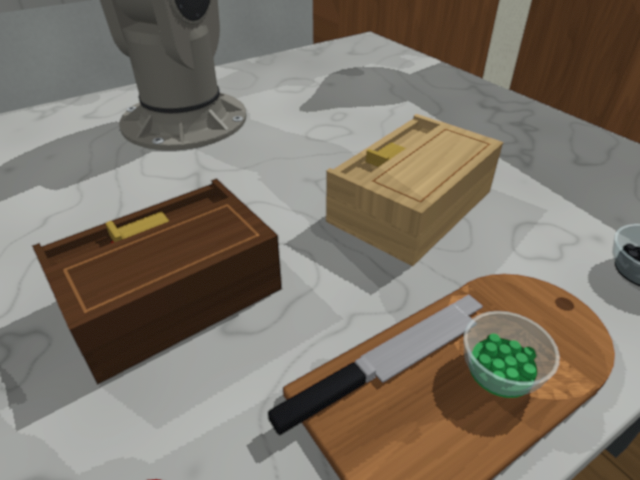

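View pics/top0.png

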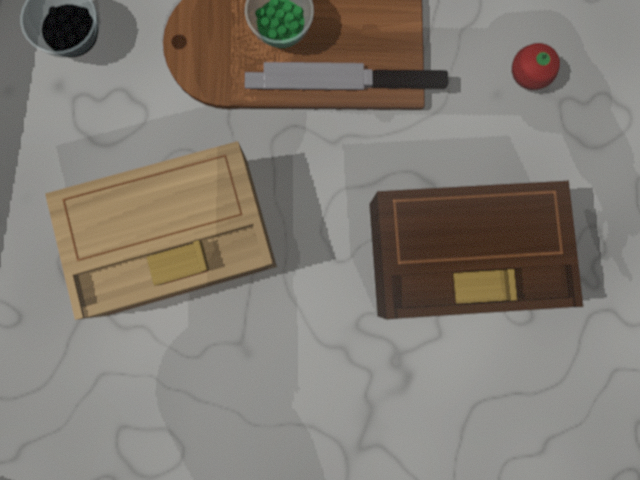

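The top view shows the knife box at right (its front edge runs from about (385,318) to (582,306)) with the lug at about (512,285). The tea box is at left. Next I fit the box pose from both depth maps and compare the two.

```bash
cat > h.py <<'E'
import numpy as np,cv2
def cloud(r):
    z=r["z_map"];K=r["intrinsics"];E=r["extrinsics"]
    v,u=np.mgrid[:480,:640]
    P=np.stack([(u-K[0,2])/K[0,0]*z,(v-K[1,2])/K[1,1]*z,z],-1)
    return P@E[:3,:3].T+E[:3,3]
E
python3 - <<'E'
import numpy as np,cv2
from h import *
for n in("scene","top"):
    r=np.load(n+"0.npz");P=cloud(r);im=r["image"].astype(int)
    ok=(r["z_map"]>0)&(P[...,1]<0.05)&(P[...,0]>.2)&(P[...,0]<.62)&(P[...,1]>-.5)
    top=ok&(P[...,2]>.089)&(P[...,2]<.112)
    if n=="top": print("patch z (dark lid)",P[210:250,420:540,2].mean(), "groove",P[285:295,530:560].reshape(-1,3).mean(0),"table",P[400:440,420:460,2].mean())
    else: print("lid z",P[255:265,140:180,2].mean())
    for lo in(.089,):
        q=P[top][:,:2].astype(np.float32)
        # biggest component
        c,l,s,_=cv2.connectedComponentsWithStats(top.astype(np.uint8));print(n,[ (i,s[i,4]) for i in range(1,c) if s[i,4]>300])
        k=1+s[1:,4].argmax();q=P[l==k][:,:2].astype(np.float32)
        R=cv2.minAreaRect(q);print(R,cv2.boxPoints(R).round(4).tolist())
    ye=ok&(im[...,0]>120)&(im[...,2]<90)&(im[...,0]-im[...,2]>70)
    Y=P[ye&(P[...,2]>.06)];print("brass",len(Y),np.percentile(Y,[2,50,98],axis=0).round(4).tolist())
    hi=Y[Y[:,2]>.097];print("lug",len(hi),hi.mean(0),hi.min(0),hi.max(0))
E
```

```text
lid z 0.10385366496239783
scene [(1, np.int32(16598))]
((0.5116013884544373, -0.21855589747428894), (0.1740606427192688, 0.26078373193740845), 3.3841772079467773) [[0.4169999957084656, -0.09350000321865082], [0.4323999881744385, -0.3538999855518341], [0.6061999797821045, -0.34360000491142273], [0.5907999873161316, -0.08330000191926956]]
brass 1074 [[0.4425, -0.3268, 0.087], [0.4649, -0.2364, 0.0899], [0.5877, -0.1076, 0.1054]]
lug 522 [ 0.53664575 -0.25636633  0.10148082] [ 0.44652502 -0.32858193  0.09826279] [ 0.59040603 -0.10517922  0.10689993]
patch z (dark lid) 0.1031965857632268 groove [ 0.45632768 -0.31013145  0.08473215] table 0.0024803859508558328
top [(1, np.int32(19156)), (2, np.int32(982))]
((0.5103739500045776, -0.21878893673419952), (0.17025648057460785, 0.2617802321910858), 3.467116355895996) [[0.41749998927116394, -0.093299999833107], [0.4332999885082245, -0.3546000123023987], [0.6032999753952026, -0.3443000018596649], [0.5874000191688538, -0.08299999684095383]]
brass 987 [[0.4453, -0.2594, 0.0865], [0.4612, -0.2203, 0.0891], [0.4787, -0.1894, 0.1061]]
lug 103 [ 0.46465791 -0.25775238  0.10531216] [ 0.44532939 -0.26082236  0.1019609 ] [ 0.48173982 -0.25426021  0.10842047]
```

Run:
```python
import cv2
a=cv2.imread("pics/top0.png")[170:330,360:600]
cv2.imwrite("pics/crop.png",cv2.resize(a,None,fx=3.3,fy=3.3,interpolation=cv2.INTER_CUBIC))
```

```text
(no output)
```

View pics/crop.png

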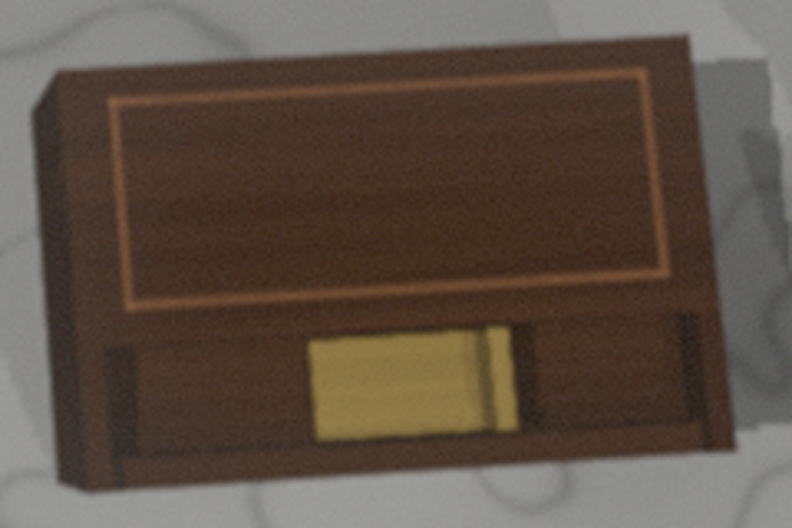

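Both views agree: origin ≈ (0.511, -0.219), yaw ≈ 3.4°, footprint 170-174 × 261 mm, heights within 3 mm, and shutter at about 0.010. Next I work out the first move in tool axes.

```bash
cat >> h.py <<'E'
from scipy.spatial.transform import Rotation as Ro
O=np.array([.5108,-.2187,0]);B=Ro.from_euler("z",3.43,degrees=True).as_matrix()
G=B@np.diag([1,-1,-1])   # tool down, tool x along box x
def box2w(p): return O+B@np.array(p)
def to(o,p,pos=None):
    R=o["ee_rot"];return Ro.from_matrix(R.T@G).as_rotvec().round(4),(R.T@(box2w(p)-o["eef_pos"])).round(4)
E
python3 - <<'E'
from h import *;from bench import get_obs
o=get_obs()
for p in([-.05,-.09,.16],[-.05,-.09,.087]):print(box2w(p),to(o,p))
E
```

```text
[ 0.46627418 -0.31153023  0.16      ] (array([-1.200e-03,  3.000e-04,  3.549e-01]), array([ 0.3012, -0.2015,  0.0709]))
[ 0.46627418 -0.31153023  0.087     ] (array([-1.200e-03,  3.000e-04,  3.549e-01]), array([ 0.3012, -0.2014,  0.1439]))
```

apply_moves(motion=[[0, 0, 0.09, 0.033, -0.022, 0.008, 1], [0, 0, 0.18, 0.066, -0.044, 0.016, 1], [0, 0, 0.27, 0.1, -0.067, 0.024, 1], [0, 0, 0.355, 0.134, -0.09, 0.032, 1], [0, 0, 0.355, 0.168, -0.112, 0.04, 1], [0, 0, 0.355, 0.2, -0.134, 0.048, 1], [0, 0, 0.355, 0.234, -0.157, 0.056, 1], [0, 0, 0.355, 0.268, -0.179, 0.064, 1], [0, 0, 0.355, 0.301, -0.2015, 0.071, 1], [0, 0, 0.355, 0.301, -0.2015, 0.071, 1], [0, 0, 0.355, 0.301, -0.2015, 0.071, 1], [0, 0, 0.355, 0.301, -0.2015, 0.071, 1]])

```text
time: 1.1
eef_pos: [0.466, -0.3123, 0.1602]
ee_rot: [[0.998, 0.06, -0.001], [0.06, -0.998, -0.0], [-0.001, -0.0, -1.0]]
wrist_force: [-0.6, -0.2, -0.5]
finger_gap: 0.0
gripper_force: 0.0
```

Run:
```python
from h import *;from bench import get_obs,imaging
o=get_obs()
print(o["time"],o["eef_pos"],B.T@(o["eef_pos"]-O),o["wrist_force"],o["finger_gap"],to(o,[-.05,-.09,.087]))
a=imaging.read_camera("scene")["image"][100:400,0:400,::-1]
b=imaging.read_camera("top")["image"][130:355,340:640,::-1]
cv2.imwrite("pics/m1.png",np.hstack([a,cv2.resize(b,(400,300))]))
```

```text
1.1 [ 0.46599619 -0.3122564   0.16017977] [-0.05032094 -0.09070823  0.16017977] [-0.56616594 -0.17366496 -0.51623311] 1.984252439817182e-06 (array([-0.    ,  0.0006,  0.0002]), array([ 0.0004, -0.0007,  0.0732]))
```

View pics/m1.png

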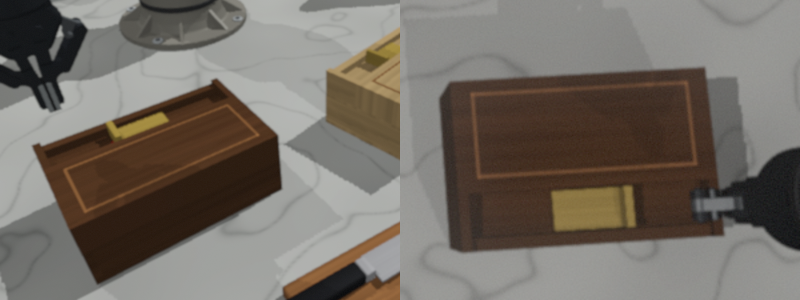

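The shut fingers hang over the free -y end of the groove. The tip is near (55,105) in the left crop, and the parallax in the top crop matches. I lower them into the groove.

apply_moves(motion=[[0, 0, 0, 0, 0, 0.02, 1], [0, 0, 0, 0, 0, 0.04, 1], [0, 0, 0, 0, 0, 0.055, 1], [0, 0, 0, 0, 0, 0.063, 1], [0, 0, 0, 0, 0, 0.068, 1], [0, 0, 0, 0, 0, 0.072, 1], [0, 0, 0, 0, 0, 0.072, 1], [0, 0, 0, 0, 0, 0.072, 1]])

```text
time: 1.87
eef_pos: [0.4665, -0.3124, 0.0889]
ee_rot: [[0.998, 0.059, 0.001], [0.059, -0.998, -0.0], [0.001, 0.0, -1.0]]
wrist_force: [0.2, 0.0, -0.1]
finger_gap: 0.002
gripper_force: 0.0
```

apply_moves(motion=[[0, 0, 0, 0, -0.01, 0.001, 1], [0, 0, 0, 0, -0.02, 0.001, 1], [0, 0, 0, 0, -0.028, 0.001, 1], [0, 0, 0, 0, -0.034, 0.001, 1], [0, 0, 0, 0, -0.04, 0.001, 1], [0, 0, 0, 0, -0.046, 0.001, 1], [0, 0, 0, 0, -0.052, 0.001, 1], [0, 0, 0, 0, -0.058, 0.001, 1], [0, 0, 0, 0, -0.064, 0.001, 1], [0, 0, 0, 0, -0.07, 0.001, 1], [0, 0, 0, 0, -0.075, 0.001, 1], [0, 0, 0, 0, -0.08, 0.001, 1], [0, 0, 0, 0, -0.083, 0.001, 1], [0, 0, 0, 0, -0.083, 0.001, 1]])

```text
time: 3.03
eef_pos: [0.4613, -0.2284, 0.0873]
ee_rot: [[0.998, 0.06, -0.0], [0.06, -0.998, 0.0], [-0.0, -0.0, -1.0]]
wrist_force: [0.3, 0.4, -0.1]
finger_gap: 0.003
gripper_force: 0.0
```

Run:
```python
from h import *;from bench import get_obs,imaging
o=get_obs()
print(o["time"],B.T@(o["eef_pos"]-O),B.T@o["wrist_force"],o["finger_gap"])
a=imaging.read_camera("scene")["image"][100:400,0:400,::-1]
b=imaging.read_camera("top")["image"][130:355,340:640,::-1]
cv2.imwrite("pics/m2.png",np.hstack([a,cv2.resize(b,(400,300))]))
```

```text
3.0333 [-0.05000599 -0.00667326  0.08729149] [ 0.2843909   0.34049723 -0.13968935] 0.0025414000853066676
```

View pics/m2.png

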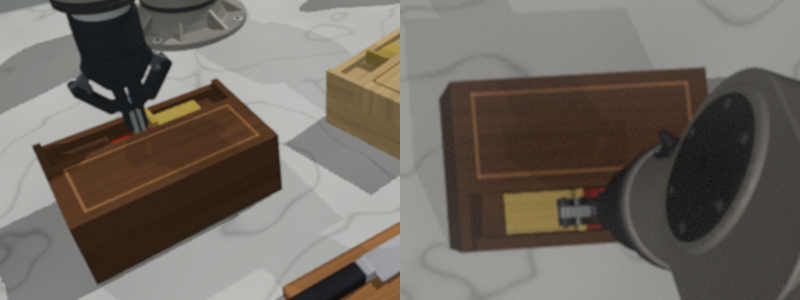

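The lug is moving ahead of the fingers and the red catch is showing (red near (595,195) in the right crop). I continue to the end stop in small steps.

apply_moves(motion=[[0, 0, 0, 0, -0.003, 0, 1], [0, 0, 0, 0, -0.006, 0, 1], [0, 0, 0, 0, -0.009, 0, 1], [0, 0, 0, 0, -0.011, 0, 1], [0, 0, 0, 0, -0.011, 0, 1]])

```text
time: 3.55
eef_pos: [0.4605, -0.2177, 0.0873]
ee_rot: [[0.998, 0.06, -0.0], [0.06, -0.998, 0.0], [-0.0, -0.0, -1.0]]
wrist_force: [0.4, 0.1, 0.2]
finger_gap: -0.002
gripper_force: 0.0
```

apply_moves(motion=[[0, 0, 0, 0, -0.002, 0, 1], [0, 0, 0, 0, -0.003, 0, 1], [0, 0, 0, 0, -0.004, 0, 1], [0, 0, 0, 0, -0.004, 0, 1]])

```text
time: 3.88
eef_pos: [0.4604, -0.2152, 0.0874]
ee_rot: [[0.998, 0.059, 0.0], [0.059, -0.998, -0.001], [0.0, 0.001, -1.0]]
wrist_force: [-0.4, -7.5, -3.3]
finger_gap: -0.003
gripper_force: 3.8
```

It is on the end stop: 7.5 N, and no further travel. I back off to the centre of the catch, then press down.

apply_moves(motion=[[0, 0, 0, 0, 0.007, 0, 1], [0, 0, 0, 0, 0.014, 0, 1], [0, 0, 0, 0, 0.02, 0, 1], [0, 0, 0, 0, 0.02, 0, 1], [0, 0, 0, 0, 0.02, 0.006, 1], [0, 0, 0, 0, 0.02, 0.011, 1], [0, 0, 0, 0, 0.02, 0.011, 1]])

```text
time: 4.47
eef_pos: [0.461, -0.2336, 0.0751]
ee_rot: [[0.998, 0.06, -0.002], [0.06, -0.998, 0.001], [-0.001, -0.001, -1.0]]
wrist_force: [-0.2, -0.5, -0.0]
finger_gap: -0.001
gripper_force: 0.0
```

Run:
```python
from h import *;from bench import get_obs,imaging
o=get_obs()
print(o["time"],B.T@(o["eef_pos"]-O),B.T@o["wrist_force"],o["finger_gap"])
a=imaging.read_camera("scene")["image"][100:400,0:400,::-1]
b=imaging.read_camera("top")["image"][130:355,340:640,::-1]
cv2.imwrite("pics/m3.png",np.hstack([a,cv2.resize(b,(400,300))]))
```

```text
4.4667 [-0.05060608 -0.01189191  0.07507307] [-0.18628563 -0.44780762 -0.01194601] -0.0006345091688328445
```

View pics/m3.png

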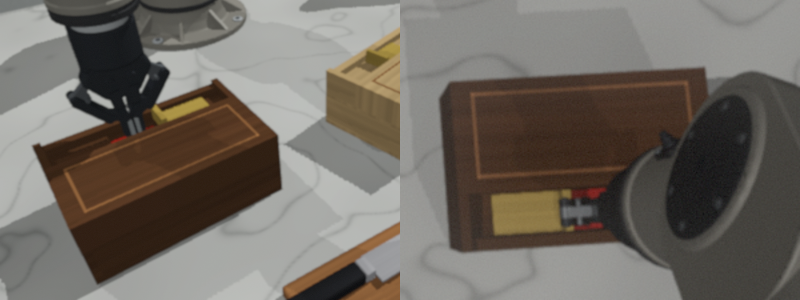

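The fingers stand inside the recess over the red catch, red on both sides near (590,195) and (590,222), and the lug is clear to the left. I press in small steps.

apply_moves(motion=[[0, 0, 0, 0, 0, 0.003, 1], [0, 0, 0, 0, 0, 0.005, 1], [0, 0, 0, 0, 0, 0.007, 1], [0, 0, 0, 0, 0, 0.009, 1], [0, 0, 0, 0, 0, 0.011, 1], [0, 0, 0, 0, 0, 0.013, 1], [0, 0, 0, 0, 0, 0.0145, 1], [0, 0, 0, 0, 0, 0.0145, 1]])

```text
time: 5.23
eef_pos: [0.4615, -0.2341, 0.0615]
ee_rot: [[0.998, 0.06, -0.0], [0.06, -0.998, 0.0], [-0.0, -0.0, -1.0]]
wrist_force: [0.3, -0.3, -0.4]
finger_gap: 0.004
gripper_force: 0.0
```

apply_moves(motion=[[0, 0, 0, 0, 0, 0.001, 1], [0, 0, 0, 0, 0, 0.002, 1], [0, 0, 0, 0, 0, 0.003, 1], [0, 0, 0, 0, 0, 0.003, 1]])

```text
time: 5.57
eef_pos: [0.4615, -0.2344, 0.0599]
ee_rot: [[0.998, 0.059, 0.0], [0.059, -0.998, -0.0], [0.0, 0.0, -1.0]]
wrist_force: [-9.1, 3.4, 27.1]
finger_gap: 0.001
gripper_force: 13.2
```

It bottomed out at z = 0.0599 with 27 N. I retreat straight up, then move aside.

apply_moves(motion=[[0, 0, 0, 0, 0, -0.005, 1], [0, 0, 0, 0, 0, -0.02, 1], [0, 0, 0, 0, 0, -0.04, 1], [0, 0, 0, 0, 0, -0.07, 1], [0, 0, 0, 0, 0, -0.1, 1], [0, 0, 0, 0, 0, -0.13, 1], [0, 0, 0, -0.02, 0.03, -0.14, 1], [0, 0, 0, -0.04, 0.06, -0.14, 1], [0, 0, 0, -0.06, 0.09, -0.14, 1], [0, 0, 0, -0.08, 0.12, -0.14, 1], [0, 0, 0, -0.09, 0.155, -0.14, 1], [0, 0, 0, -0.1, 0.19, -0.14, 1], [0, 0, 0, -0.1, 0.22, -0.14, 1], [0, 0, 0, -0.1, 0.25, -0.14, 1], [0, 0, 0, -0.1, 0.25, -0.14, 1], [0, 0, 0, -0.1, 0.25, -0.14, 1], [0, 0, 0, -0.1, 0.25, -0.14, 1]])

```text
time: 6.98
eef_pos: [0.3766, -0.4891, 0.1984]
ee_rot: [[0.998, 0.06, -0.0], [0.06, -0.998, 0.001], [-0.0, -0.001, -1.0]]
wrist_force: [0.4, -0.2, 0.1]
finger_gap: -0.001
gripper_force: 0.0
```

Run:
```python
from h import *;from bench import get_obs,imaging
o=get_obs()
print(o["time"],o["eef_pos"],o["dq"].round(3) if hasattr(o["dq"],"round") else o["dq"],o["wrist_force"])
r=imaging.read_camera("scene");a=r["image"][100:400,0:400,::-1]
t=imaging.read_camera("top");b=t["image"][130:355,340:640,::-1]
cv2.imwrite("pics/m4.png",np.hstack([a,cv2.resize(b,(400,300))]))
P=(cloud(t)-O)@B;im=t["image"].astype(int)
bx=(abs(P[...,1])<.13)&(abs(P[...,0])<.14)
red=bx&(im[...,0]>90)&(im[...,1]<60)&(P[...,2]>.03)
br=bx&(im[...,0]>120)&(im[...,0]-im[...,2]>60)&(im[...,1]>100)&(P[...,2]>.08)
dr=bx&(P[...,0]<-.088)&(abs(P[...,1])<.08)&(P[...,2]>.02)
for n,m in(("red",red),("brass",br),("drawer",dr)):
    if m.sum(): print(n,m.sum(),np.percentile(P[m],[2,50,98],axis=0).round(4).tolist())
```

```text
6.9833 [ 0.37663003 -0.48914331  0.19836131] [-0.014 -0.015 -0.008  0.009 -0.001 -0.    -0.002] [ 0.44911567 -0.15882359  0.09243268]
red 711 [[-0.0694, -0.0423, 0.0577], [-0.0478, -0.0255, 0.0604], [-0.0308, 0.0041, 0.0629]]
brass 1592 [[-0.0682, 0.0224, 0.0867], [-0.05, 0.0583, 0.0891], [-0.0316, 0.0937, 0.1064]]
drawer 2142 [[-0.1269, -0.077, 0.0202], [-0.1156, -0.0061, 0.0438], [-0.0909, 0.0764, 0.0557]]
```

View pics/m4.png

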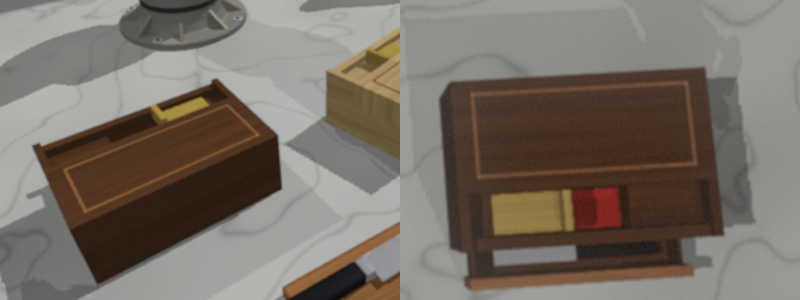

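The drawer front stands at box x ≈ -127 mm (42 mm out). The shutter spans about +20 to +95 mm (open), and the catch is down at about 60 mm. The arm is clear, so I hand in.

```bash
python3 -c "
from bench import workorder
print(workorder.sign_off())"
```

```text
the job is handed in; nothing more can be done
None
```

The knife box drawer is fully out (about 42 mm), its shutter is at the open stop, the red catch is pressed down, the tea box was not touched, and the job was handed in at about 7 s.

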